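# Weigh the coin pail on the spring scale

### The job

Weigh the steel coin pail: hang it by its wire bail on the hook of the spring scale, easing its whole weight over to the spring, no more and no less, so that the hook neither drops nor bounces and hardly stirs when you let go, then leave it hanging still, untouched, for two seconds so that it can be read. Then take hold of it again, ease it off the hook and stand it upright in the middle of the white dish, gently and without tipping the pail, knocking the scale or disturbing the other things on the tray.

Things in the scene. Friction and masses are not known exactly. Their poses are not given: they have to be found in the camera images.
- pail: Closed steel coin pail on the tray (its surface at height 0), left or right of the scale: upright cylinder, 60 mm diameter, lid 63 mm diameter with its top at z = 80. Two ears for the bail stick out to y = +-36 at z = 63 to 73. Origin: centre of its underside, z up. Holds an unknown amount of coins: 0.25 to 0.75 kg in all, centre of mass about 41 mm up. Grip the cylinder below the ears.
- bail_top (a point): Peak of the pail's stiff wire bail (4 mm wire, does not fold; this is the wire's centre), 145 mm above the pail's underside, on its axis. The bail is an arch in the pail's y-z plane: 68 mm wide, straight up from the ears to z = 100, through y = +-27, z = 124 and y = +-13, z = 140 to this peak; 63 mm are free between lid and peak. Axes as the pail's.
- scale: Spring scale on a fixed stand: base plate 8 mm thick, x = -60 to +110, y = +-55; 14 mm post at x = +88 up to an arm at height 420; from the arm's end hangs a clear tube, 32 mm wide, lower end at height 282, out of which comes the steel hook on a 6 mm rod. Origin: on the tray, straight under the hook; z up. The hook is open to its own -x side (about towards the robot); the post is at +x.
- hook_seat (a point): Lowest point inside the hook, 213 mm above the tray when unloaded; goes down with the hook; axes as the scale's. A hung bail's peak lies 2 mm above it. Hook of 6 mm round steel in the scale's x-z plane: from here it rises on the -x side to the free tip and on the +x side back through x = +15, z = 20 to the rod, met on the axis at z = 39. Way in: from -x, over the tip, then down.
- hook_tip (a point): The hook's free tip, wire centre: 17 mm to -x of the seat and 16 mm above it; the wire is 6 mm thick, so its top is 3 mm higher. Axes as the scale's.
- scale_hook (a joint): How far the hook is pulled down, in m: 0 unloaded (upper stop; moves from 0.2 N on), 0.055 at the lower stop, not to be reached. On a spring of 170 N/m (5.9 mm per newton), lightly damped: a load let go before the spring carries all of it, or while pushed down, makes it jump. Handled well it never moves faster than 0.08 m/s, and under 0.035 m/s with the hand off.
- dish: White ceramic dish, round, 128 mm across the rim, 20 mm high, with a flat inner floor 100 mm across, 6 mm above its underside. Origin: centre of its underside. It stands on the tray on the other side of the scale from the pail. The pail goes in its middle.
- remote: Grey TV remote, 165 (its x) x 44 x 18 mm, lying on the tray's near part. Leave alone.
- tumbler: Empty glass tumbler, 74 mm across, 95 mm high, standing at the tray's far left. Leave alone.
- keyring: Steel keyring with three keys, about 80 mm long, 5 mm high, lying on the tray's near part. Leave alone.
- phone: Black telephone, 150 (its x) x 72 x 9 mm, lying at the far right. Leave alone.
- glasses_case: Dark spectacle case, 155 (its x) x 58 x 36 mm, lying at the far left. Leave alone.
- candle: White candle jar, 76 mm across, 75 mm high, at the far right. Leave alone.
There are look-alikes about, which are no part of the job. What is meant by the pail is not pink, and is the larger of those in its own colour.

How it is judged:
On the way:
1. the pail hangs on the scale's hook alone, let go and still, for 1.5 s (contact force between pail and scale above 1.5 N and value of joint scale_hook above 0.009 m and distance between bail_top and hook_seat below 0.008 m and velocity of joint scale_hook between -0.01 and 0.01 m/s and linear speed of pail below 0.03 m/s and angle between pail's own z axis and vertical below 0.2 rad and contact force between each of the fingers, the arm and pail below 0.05 N and height (world z) of pail above 0.015 m), for 1.5 s.
At the end, for the whole second after the job is handed in: The pail stands upright (within 0.08 rad) and still on the dish's inner floor, its axis within 20 mm of the dish's, let go; the scale's hook is empty and back up (pulled down less than 3 mm) (horizontal distance between pail and dish below 0.02 m and z of pail in the frame of dish between 0.002 and 0.01 m and angle between pail's own z axis and vertical below 0.08 rad and linear speed of pail below 0.01 m/s and contact force between the fingers and pail below 0.05 N and value of joint scale_hook below 0.003 m); the robot touches nothing.
It fails at once if the hook drops, jumps or is jerked (it moves faster than 0.08 m/s, up or down), bounces while the fingers are off the pail (faster than 0.035 m/s), or is pushed down to its lower stop (past 53 mm) ((contact force between the fingers and pail below 0.05 N and (velocity of joint scale_hook above 0.035 m/s or velocity of joint scale_hook below -0.035 m/s)) or velocity of joint scale_hook above 0.08 m/s or velocity of joint scale_hook below -0.08 m/s or value of joint scale_hook above 0.053 m).
It fails at once if the scale is knocked or strained: more than 15 N on it, or more than 3 N from the robot itself (contact force between scale and anything else above 15 N or contact force between any of the fingers, the arm and scale above 3 N).
It fails at once if the pail is tipped (over 0.5 rad) (angle between pail's own z axis and vertical above 0.5 rad).
It fails at once if the pail is banged down in the dish (over 40 N) (contact force between pail and dish above 40 N).
It fails at once if the dish (over 30 mm) or another thing on the tray (over 20 mm) is shifted (distance of dish from where it was at the start of the episode above 0.03 m or distance of any of remote, tumbler, keyring, phone, glasses_case, candle from where it was at the start of the episode above 0.02 m).
It also fails if it takes over 72 s, if anything falls off the work surface, if the arm or the gripper's body presses on something with over 40 N, if the wrist force passes 120 N, or if a joint passes its speed limit or range.

### The arm

A 6-joint arm with a two-finger parallel gripper is mounted at the origin on the work surface. World frame = base frame: x ahead of the robot, y to its left, z up, the work surface at z = 0. Lengths are in m, angles in rad, forces in N, time in s.
With the tool pointing down it reaches from about 0.375 to 0.9 m from the base axis. Payload 3.1 kg.
Tool frame: the origin (TCP) lies on the mounting face of the last link; the fingertips stand 173 mm ahead of it and the grasp point (between the pads) lies ahead of it (robot.hold_point_z is the z of the grasp point in the tool frame, in m); z points along the fingers, y is the line along which they close (so a half turn about z gives the same grasp; the last joint's range is limited). The gripper opens to 85 mm and grips with 20 to 120 N. Pads are 22 mm wide; open, the fingers measure 114 mm over their backs; the gripper's body (76 mm by 85 mm) begins 54 mm behind the grasp point. The pads swing forward as they close: fully open they stand 13 mm farther back than shut.
Start: joints at [0.94, 0.527, 1.433, -0, 1.181, -0.178], TCP at [0.273, 0.562, 0.405] pointing down, gripper open.
Joint ranges: [-3.08, 3.08], [-0.75, 2.2], [0.22, 2.44], [-1.43, 4.57], [0, 2.65], [-2.85, 2.85]. Speed limits (rad/s): [2.79, 2.79, 3.14, 3.14, 3.14, 3.14].

### API

Orientations are given as a 3x3 rotation matrix whose columns are the frame's x, y, z axes.
In Python, from rig import robot gives the robot as it stands.
- The arm moves only by the tool move_arm, never from a script. Its argument "steps" is a list that holds one entry, the list of rows, each a list of 7 numbers: the shift along the world's x, y, z in units of 30 mm (1.0 is 30 mm), then the turn, a rotation vector about the world's x, y, z in units of 6 degrees (1.0 is 6 degrees), then the finger opening in mm, from 0 to 85.4. In form: [[[x, y, z, ax, ay, az, hand], ...]]. A call has 1 to 20 rows; each row shifts and turns the commanded pose from where the row before left it; what a row does not reach is not made up. A row lasts 1/12 s, in which the tool goes at most 41.7 mm and 7.16 degrees, less where a joint would pass 70% of its speed; a pose out of reach is approached as far as the arm can. A call is refused whole if a number of a shift passes 1 or a number of a turn 1, either way. A call with a gripper value outside its range is refused whole. The fingers move at their own pace and stop on an object; "newtons" is the grip in N (left out, the last holds). Time passes only in rows, so rows that do not move let the fingers close. It gives the time, the measured TCP pose, the force, the opening and the grip force at its end, in the units of the state.
- robot.sense(): the state, without advancing time (a new reading comes with each control period).
- robot.grab_frame(name): name is "scene" or "top" or "wrist"; returns a dict with "image" (480x640x3 uint8, red, green, blue), "vertical_fov" (degrees; the focal length in pixels is half the picture's height over the tangent of half this angle, whatever the lens; pixels are square), "cx", "cy" (the principal point, pixels), "dist_coeffs" ([k1, k2, p1, p2, k3] as OpenCV has them; the pictures are not rectified), "position" and "orientation" of the camera in the world. Camera axes: x right, y up, looking along -z (the intrinsics and any distortion apply to the point x, -y, -z); pixel columns grow to the right and rows downward; lengths in m; the calibration is good to about 2 mm. A picture is of the moment at which its call begins. There is no depth.
- robot.sign_off(): hands the job in; it is judged then, once.
The state is a dict: "time": time; "joints": joint angles; "dq": joint speeds; "tau": joint torques, N m; "tool_pos": TCP position; "tcp_rot": TCP orientation; "wrist_force": force on the tool from outside, world axes, zero at the start; "wrist_torque": the same for the moment, N m; "opening": opening from 0.0 (shut) to 1.0 (fully open); "finger_force": force on a finger pad.
Only numpy, scipy, OpenCV 4.12 (cv2) and the standard library are available. Lean on these libraries where they do the work, as an engineer would, in place of code of your own. Each camera call takes 0.05 s, during which the arm holds its last target. There are 200 camera calls.

## Working session

There is one attempt and no reset: what is moved stays moved. The work goes in short steps, Python scripts to look and compute and a tool call to move; the robot and the scene stay as the last step left them, time stands still between calls to the robot, and variables do not carry over. Pictures are saved under pics/ and viewed, at most 13 in all, crops included, and the job is handed in when it is done.

Besides the shell and the picture viewer there is one more tool, called after "Request:" as name(argument=value, ...) on one line, values as JSON. move_arm: Moves the arm, as the interface text tells. Its arguments: {"type":"object","properties":{"steps":{"type":"array"},"newtons":{"type":"number"}},"required":["steps"]}

```bash
mkdir -p pics; ls; cat > h.py <<'E'
import numpy as np, cv2, pickle, sys
from rig import robot
def K(f):
    fl=240/np.tan(np.radians(f["vertical_fov"])/2)
    return np.array([[fl,0,f["cx"]],[0,fl,f["cy"]],[0,0,1.]])
def ray(f,u,v):
    p=cv2.undistortPoints(np.array([[[u,v]]],float),K(f),np.array(f["dist_coeffs"],float))[0,0]
    d=np.array(f["orientation"])@np.array([p[0],-p[1],-1]); return np.array(f["position"]),d/np.linalg.norm(d)
def plane(f,u,v,z):
    o,d=ray(f,u,v); return o+d*(z-o[2])/d[2]
def tri(a,b):
    (o1,d1),(o2,d2)=a,b
    s=np.linalg.lstsq(np.c_[d1,-d2],o2-o1,rcond=None)[0]
    p,q=o1+d1*s[0],o2+d2*s[1]; return (p+q)/2,np.linalg.norm(p-q)
def proj(f,P):
    P=np.atleast_2d(P); R=np.array(f["orientation"]); c=(P-np.array(f["position"]))@R
    c=c*[1,-1,-1]
    return cv2.projectPoints(c.reshape(-1,1,3),np.zeros(3),np.zeros(3),K(f),np.array(f["dist_coeffs"],float))[0].reshape(-1,2)
def grab(n,tag):
    f=robot.grab_frame(n); pickle.dump(f,open(f"{tag}.pkl","wb")); cv2.imwrite(f"pics/{tag}.png",f["image"][...,::-1]); return f
def load(tag): return pickle.load(open(f"{tag}.pkl","rb"))
E
python3 - <<'E'
from h import *
for n in("scene","top","wrist"):
    f=grab(n,n+"0"); print(n,np.round(f["position"],3),np.round(f["orientation"],2).tolist(),f["vertical_fov"],f["dist_coeffs"])
s=robot.sense();print(s["time"],robot.hold_point_z,s["tcp_rot"],s["wrist_force"])
E
```

```text
pics
scene [0.996 0.223 0.98 ] [[-0.54, -0.72, 0.44], [0.84, -0.47, 0.27], [0.01, 0.51, 0.86]] 55.72800680625684 [-0.10076134  0.          0.          0.          0.        ]
top [ 0.474 -0.013  0.998] [[-0.0, 0.99, -0.17], [-1.0, 0.0, 0.01], [0.01, 0.17, 0.99]] 56.12303537107307 [-0.01330642  0.          0.          0.          0.        ]
wrist [0.204 0.595 0.372] [[0.44, -0.86, -0.27], [0.9, 0.42, 0.14], [-0.0, -0.31, 0.95]] 60.84122300757963 [0.02425815 0.         0.         0.         0.        ]
0.15 0.1547 [[-8.99231197e-01  4.37472525e-01 -1.02169384e-03]
 [ 4.37473597e-01  8.99230232e-01 -1.35682552e-03]
 [ 3.25164102e-04 -1.66706392e-03 -9.99998558e-01]] [-0.01706896  0.07706316 -0.63378222]
```

View pics/scene0.png

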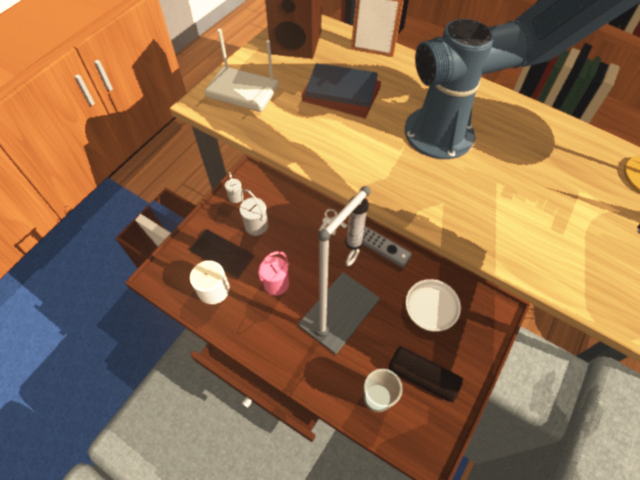

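View pics/top0.png

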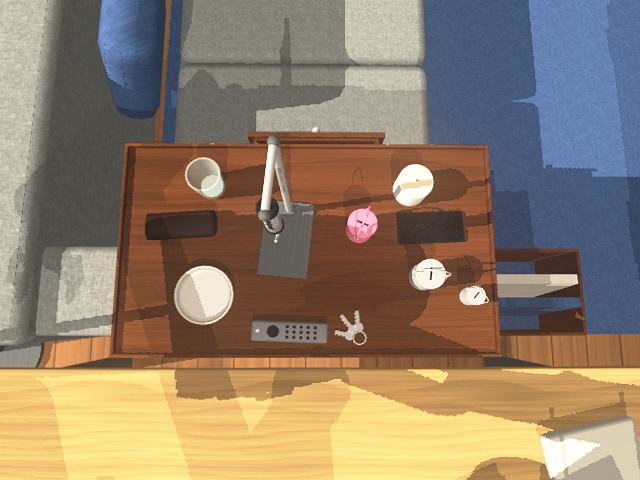

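The scene shows three pails. In the top view they are white/steel large (430,273), white/steel small (473,295) and pink (362,225). The one meant is at (430,273): not pink, and the larger of its colour. The dish is at top (204,294), the scale base at (286,240) and the hook near (276,238). I'll confirm with one enlarged composite.

```bash
python3 - <<'E'
from h import *
a=load("top0")["image"];b=load("scene0")["image"]
z=lambda i,x,y,w,h:cv2.resize(i[y:y+h,x:x+w],(400,300),interpolation=cv2.INTER_CUBIC)
m=np.vstack([np.hstack([z(a,400,235,100,75),z(b,210,165,100,75)]),np.hstack([z(a,235,185,100,75),z(b,310,170,120,90)])])
cv2.imwrite("pics/c1.png",m[...,::-1])
E
```

```text
(no output)
```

View pics/c1.png

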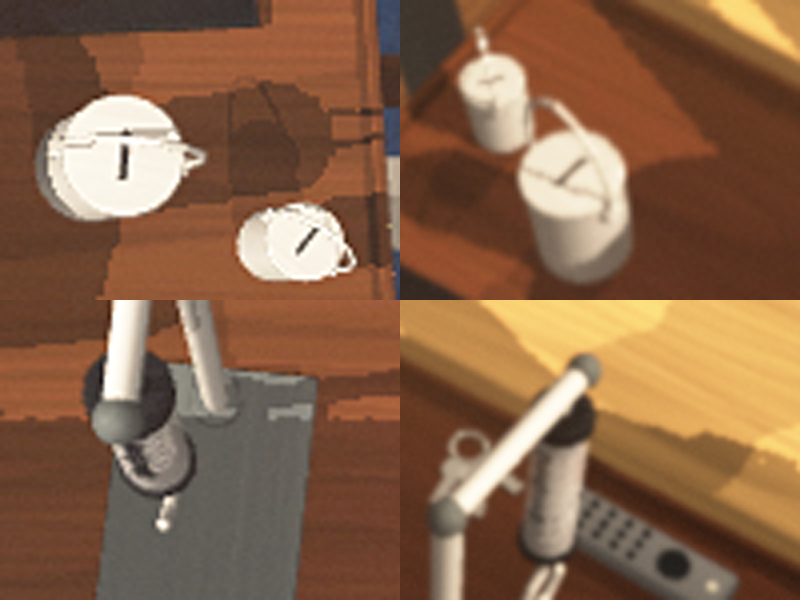

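The crop confirms it: the larger white-steel pail has its lid centre at top (431,274) and bail peak at (451,274); the small look-alike sits beside it. Next I measure positions.

```bash
python3 - <<'E'
from h import *
t=load("top0");s=load("scene0")
def T(n,a,b):
    p,e=tri(ray(t,*a),ray(s,*b));print(n,np.round(p,4),"gap",round(e,4))
T("lid",(431,273.7),(253.2,208)); T("bail",(450.5,274.3),(244.3,190.5)); T("hooktip?",(276.2,240.8),(352,254))
# dish rim & base masks in both views
for n,f,box in(("top",t,(165,255,245,335)),("scene",s,(395,272,472,340))):
    x0,y0,x1,y1=box; hsv=cv2.cvtColor(f["image"],cv2.COLOR_RGB2HSV)[y0:y1,x0:x1]
    m=((hsv[...,1]<90)&(hsv[...,2]>120)).astype(np.uint8)
    c=max(cv2.findContours(m,0,2)[0],key=cv2.contourArea); c=cv2.convexHull(c)
    e=cv2.fitEllipse(c); print(n,"dish",np.round([e[0][0]+x0,e[0][1]+y0,*e[1]],1))
    if n=="top": dt=(e[0][0]+x0,e[0][1]+y0)
    else: ds=(e[0][0]+x0,e[0][1]+y0)
T("dish",dt,ds)
print("dish@z20",plane(t,*dt,.02),plane(s,*ds,.02))
img=t["image"];hsv=cv2.cvtColor(img,cv2.COLOR_RGB2HSV)
m=np.zeros(img.shape[:2],np.uint8);m[195:290,250:320]=((hsv[...,1]<70)&(hsv[...,2]>50)&(hsv[...,2]<140))[195:290,250:320]
c=max(cv2.findContours(m,0,2)[0],key=cv2.contourArea);q=cv2.approxPolyDP(cv2.convexHull(c),4,True)[:,0]
for u,v in q: print("base",u,v,np.round(plane(t,u,v,.008),4))
# lid edge
m=np.zeros(img.shape[:2],np.uint8);m[250:295,405:452]=((hsv[...,1]<60)&(hsv[...,2]>150))[250:295,405:452]
c=max(cv2.findContours(m,0,2)[0],key=cv2.contourArea);print(cv2.minEnclosingCircle(c),cv2.boundingRect(c))
E
```

```text
lid [ 0.557  -0.2546  0.0781] gap 0.0024
bail [ 0.5511 -0.2797  0.1242] gap 0.0046
hooktip? [0.6043 0.048  0.2161] gap 0.0078
top dish [203.2 294.6  58.3  60.6]
scene dish [432.7 305.   50.6  56.7]
dish [0.5175 0.2234 0.0161] gap 0.001
dish@z20 [0.51715837 0.2229417  0.02      ] [0.51971027 0.22299505 0.02      ]
base 259 200 [0.7302 0.109  0.008 ]
base 289 198 [0.7351 0.0414 0.008 ]
base 313 205 [ 0.719 -0.013  0.008]
base 306 278 [0.5542 0.0021 0.008 ]
base 257 273 [0.5651 0.1098 0.008 ]
((430.7008972167969, 275.2886962890625), 19.434436798095703) (412, 259, 39, 31)
```

Request:
move_arm(steps=[[[0.3,-1,0,0,0,-1,85],[0.3,-1,0,0,0,-1,85],[0.3,-1,0,0,0,-1,85],[0.3,-1,0,0,0,-1,85],[0.3,-1,0,0,0,-1,85],[0.3,-1,0,0,0,-1,85],[0.3,-1,0,0,0,-1,85],[0.3,-1,0,0,0,-1,85],[0.3,-1,0,0,0,-1,85],[0.3,-1,0,0,0,-1,85],[0.3,-1,0,0,0,-1,85],[0.3,-1,0,0,0,-1,85],[0.3,-1,0,0,0,-1,85],[0,-1,0,0,0,-1,85],[0,-1,0,0,0,-1,85],[0,-1,0,0,0,-1,85],[0,-1,0,0,0,-1,85],[0,-1,0,0,0,-1,85],[0,-1,0,0,0,-1,85],[0,-1,0,0,0,-1,85]]])

```text
time: 1.82
tool_pos: [0.39, -0.0394, 0.4047]
tcp_rot: [[0.831, 0.556, 0.0], [0.556, -0.831, 0.0], [0.0, -0.0, -1.0]]
wrist_force: [1.2, -0.8, 0.3]
opening: 0.997
finger_force: 0.0
```

Request:
move_arm(steps=[[[0,-0.94,0,0,0,-0.94,85],[0,-0.94,0,0,0,-0.94,85],[0,-0.94,0,0,0,-0.94,85],[0,-0.94,0,0,0,-0.94,85],[0,-0.94,0,0,0,-0.93,85],[0,-0.94,0,0,0,-0.93,85],[0,-0.94,0,0,0,-0.93,85],[0,0,-0.3,-0.09,-0.92,0,85],[0,0,-0.3,-0.09,-0.92,0,85],[0,0,-0.3,-0.09,-0.92,0,85],[0,0,-0.3,-0.09,-0.92,0,85],[0,0,-0.3,-0.09,-0.92,0,85],[0,0,-0.3,-0.09,-0.92,0,85],[0,0,-0.3,-0.09,-0.92,0,85],[0,0,-0.3,-0.09,-0.92,0,85],[0,0,-0.3,-0.09,-0.92,0,85],[0,0,0,0,0,0,85]]])

```text
time: 3.23
tool_pos: [0.3911, -0.2329, 0.3364]
tcp_rot: [[0.75, -0.078, 0.656], [-0.069, -0.997, -0.04], [0.657, -0.015, -0.753]]
wrist_force: [-0.8, 0.4, -0.2]
opening: 0.994
finger_force: 0.0
```

```bash
python3 - <<'E'
from h import *
s=robot.sense();print(np.round(s["joints"],3),s["tool_pos"],np.round(s["tcp_rot"],3).tolist())
f=grab("wrist","w1");print(f["position"],np.round(f["orientation"],3).tolist())
print(proj(f,[[.557,-.2546,.08],[.557,-.2546,.145]]))
E
```

```text
[-0.926  0.407  2.112  1.387  0.535 -0.489] [ 0.39107278 -0.23292907  0.3364226 ] [[0.75, -0.078, 0.656], [-0.069, -0.997, -0.04], [0.657, -0.015, -0.753]]
[ 0.47154282 -0.24044441  0.36428709] [[-0.078, 0.916, -0.394], [-0.997, -0.077, 0.018], [-0.014, 0.394, 0.919]]
[[332.62127484 285.11473193]
 [335.06195434 252.10964048]]
```

View pics/w1.png

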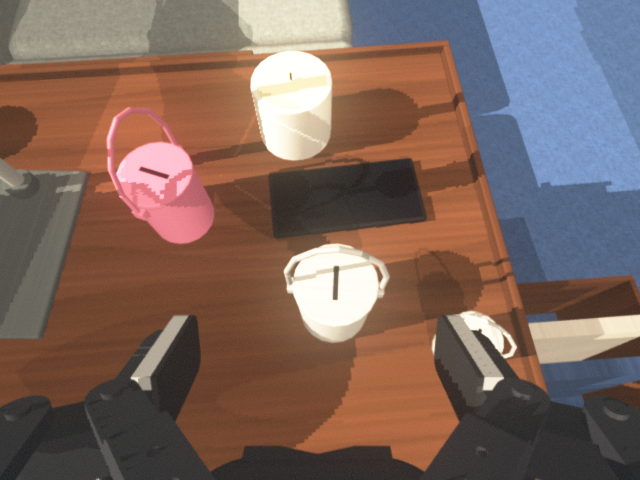

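Wrist view: the pail's lid centre is at (336,285), slot at (336,283), bail peak near (337,247) and bail feet near (290,290) and (384,290). Both fingers are open at the picture's bottom. Next I measure the slot and bail precisely, across two views.

```bash
python3 - <<'E'
from h import *
t=load("top0");w=load("w1");sc=load("scene0")
def slot(f,box,thr):
    x0,y0,x1,y1=box;g=cv2.cvtColor(f["image"],cv2.COLOR_RGB2GRAY)[y0:y1,x0:x1]
    m=(g<thr).astype(np.uint8); n,l,st,c=cv2.connectedComponentsWithStats(m); i=1+np.argmax(st[1:,4]);
    ys,xs=np.where(l==i); p=np.c_[xs+x0,ys+y0].astype(float); vx,vy,cx,cy=cv2.fitLine(p.astype(np.float32),2,0,.01,.01).ravel()
    q=(p-[cx,cy])@[vx,vy]; return (cx,cy),[(cx+vx*q.min(),cy+vy*q.min()),(cx+vx*q.max(),cy+vy*q.max())],len(p)
S={}
for n,f,b in(("top",t,(424,264,438,283)),("w",w,(325,262,348,304)),("sc",sc,(246,200,262,216))):
    try:
        c,e,k=slot(f,b,110);S[n]=c;a=[plane(f,*x,.08)[:2] for x in e];print(n,np.round(c,1),k,"z80:",np.round(plane(f,*c,.08),4),"dir",np.degrees(np.arctan2(*(a[0]-a[1])[::-1])),np.linalg.norm(a[0]-a[1]))
    except Exception as ex: print(n,ex)
print(tri(ray(t,*S["top"]),ray(w,*S["w"])))
print("bail tri",tri(ray(t,450.5,274.3),ray(w,337,247)))
# lid-side contour in wrist: bbox of bright mask
i=w["image"];h=cv2.cvtColor(i,cv2.COLOR_RGB2HSV);m=np.zeros(i.shape[:2],np.uint8);m[235:345,275:400]=((h[...,1]<80)&(h[...,2]>120))[235:345,275:400]
for r in range(240,345,6):
    x=np.where(m[r])[0]; print(r,x.min() if len(x) else None,x.max() if len(x) else None,end=" | ")
cv2.imwrite("pics/c2.png",cv2.resize(i[230:350,260:420],(800,600),interpolation=cv2.INTER_CUBIC)[...,::-1])
E
```

```text
top [430.5 275.7] 13 z80: [ 0.5532 -0.2542  0.08  ] dir 172.13633161466882 0.014559683753453236
w [335.4 282.2] 83 z80: [ 0.559  -0.2568  0.08  ] dir 172.41478763349926 0.023440157268984803
sc attempt to get argmax of an empty sequence
(array([ 0.55444488, -0.25425863,  0.08799127]), np.float64(0.0056795338924605036))
bail tri (array([ 0.54296677, -0.25607822,  0.19528549]), np.float64(0.009239332672891573))
240 None None | 246 319 350 | 252 302 364 | 258 291 376 | 264 287 384 | 270 284 387 | 276 285 389 | 282 286 387 | 288 286 384 | 294 293 383 | 300 295 376 | 306 298 372 | 312 300 368 | 318 302 365 | 324 304 362 | 330 308 359 | 336 314 352 | 342 330 337 |
```

View pics/c2.png

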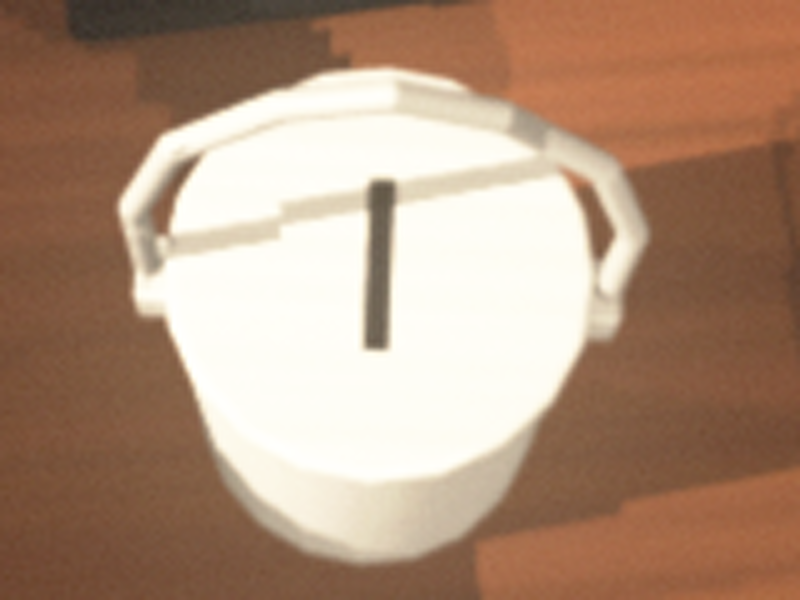

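Request:
move_arm(steps=[[[-0.1,-0.06,-0.7,-0.01,-0.23,0,85],[-0.1,-0.06,-0.7,-0.01,-0.23,0,85],[-0.1,-0.06,-0.7,-0.01,-0.23,0,85],[-0.1,-0.06,-0.7,-0.01,-0.23,0,85],[-0.1,-0.06,-0.7,-0.01,-0.23,0,85],[-0.1,-0.06,-0.7,-0.01,-0.23,0,85],[0,0,0,0,0,0,85],[0,0,0,0,0,0,85]]])

```text
time: 3.95
tool_pos: [0.3741, -0.2439, 0.2118]
tcp_rot: [[0.649, -0.073, 0.757], [-0.063, -0.997, -0.042], [0.758, -0.021, -0.652]]
wrist_force: [-0.4, -0.1, 0.4]
opening: 0.995
finger_force: 0.0
```

```bash
python3 - <<'E'
from h import *
s=robot.sense();print(np.round(s["joints"],3),s["tool_pos"],np.round(s["tcp_rot"],3).tolist(),s["wrist_force"])
w=load("w1");f=grab("wrist","w2")
i=f["image"];h=cv2.cvtColor(i,cv2.COLOR_RGB2HSV)
print(np.round(proj(f,[[.5565,-.2555,.08],[.5565,-.2555,.145]]),1), plane(w,335.8,285,.08),plane(load("top0"),431,273.7,.08))
c=[int(x) for x in proj(f,[.5565,-.2555,.1])[0]];x0,y0=c[0]-120,max(0,c[1]-90)
print(x0,y0);cv2.imwrite("pics/c3.png",cv2.resize(i[y0:y0+180,x0:x0+240],(800,600),interpolation=cv2.INTER_CUBIC)[...,::-1])
E
```

```text
[-1.011  0.771  2.231  2.075  0.786 -1.381] [ 0.3740748  -0.243903    0.21183027] [[0.649, -0.073, 0.757], [-0.063, -0.997, -0.042], [0.758, -0.021, -0.652]] [-0.35795936 -0.1403017   0.43722491]
[[316.9 235.2]
 [313.3 138.4]] [ 0.55689828 -0.2568938   0.08      ] [ 0.55729296 -0.25527362  0.08      ]
196 121
```

View pics/c3.png

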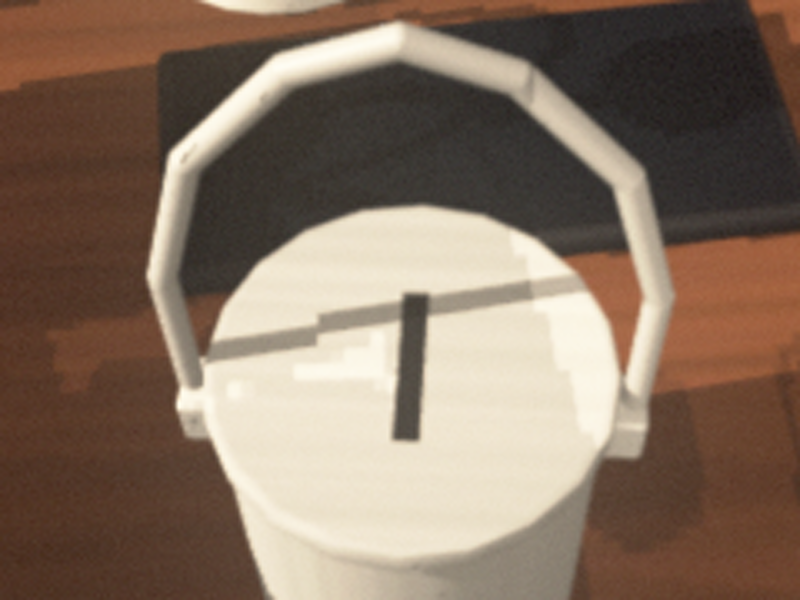

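Request:
move_arm(steps=[[[0,-0.1,0,0,0,0,85],[0,-0.1,0,0,0,0,85],[0.44,0,-0.44,0,0,0,85],[0.44,0,-0.44,0,0,0,85],[0.44,0,-0.44,0,0,0,85],[0.44,0,-0.44,0,0,0,85],[0.44,0,-0.44,0,0,0,85],[0,0,0,0,0,0,85],[0,0,0,0,0,0,85]]])

```text
time: 4.75
tool_pos: [0.4404, -0.2497, 0.1476]
tcp_rot: [[0.647, -0.072, 0.759], [-0.059, -0.997, -0.044], [0.76, -0.016, -0.65]]
wrist_force: [0.1, -0.9, -0.2]
opening: 0.996
finger_force: 0.0
```

```bash
python3 - <<'E'
from h import *
s=robot.sense();R=np.array(s["tcp_rot"]);print(s["tool_pos"],s["tool_pos"]+.1547*R[:,2],s["wrist_force"],s["wrist_torque"])
print(tri(ray(load("w1"),338,249.4),ray(load("w2"),316.6,133.6)),tri(ray(load("w1"),335.8,285),ray(load("w2"),319.2,235.9)))
E
```

```text
[ 0.44041402 -0.24973278  0.14755077] [ 0.55782126 -0.25660929  0.0470503 ] [ 0.12246935 -0.89157537 -0.2262325 ] [ 0.06118887  0.30336963 -0.09788861]
(array([ 0.5584103 , -0.25662217,  0.14533891]), np.float64(0.00039291261756507523)) (array([ 0.55769659, -0.25687616,  0.07728144]), np.float64(0.0003504727535059526))
```

```bash
cat >> h.py <<'E'
def avgf(n=8):
    F=[]
    for _ in range(n): robot.grab_frame("wrist"); F.append(robot.sense()["wrist_force"])
    F=np.array(F); return F.mean(0).round(3),F.std(0).round(3)
E
python3 -c "
from h import *
print(avgf())"
```

```text
(array([0.087, 0.06 , 0.043]), array([0.53 , 0.272, 0.432]))
```

Request:
move_arm(steps=[[[0,0,0,0,0,0,50],[0,0,0,0,0,0,50],[0,0,0,0,0,0,50],[0,0,0,0,0,0,50],[0,0,0,0,0,0,50],[0,0,0,0,0,0,50]]], newtons=40)

```text
time: 5.65
tool_pos: [0.4398, -0.2496, 0.1472]
tcp_rot: [[0.647, -0.073, 0.759], [-0.06, -0.997, -0.045], [0.76, -0.017, -0.649]]
wrist_force: [-1.9, 0.1, 5.5]
opening: 0.689
finger_force: 44.8
```

Request:
move_arm(steps=[[[0,0,0.3,0,0,0,50],[0,0,0.6,0,0,0,50],[-0.25,0,0.8,0,0,0,50],[-0.25,0,0.8,0,0,0,50],[-0.25,0,0.6,0,0,0,50],[-0.25,0,0.4,0,0,0,50],[0,0,0,0,0,0,50],[0,0,0,0,0,0,50],[0,0,0,0,0,0,50]]])

```text
time: 6.4
tool_pos: [0.4099, -0.2498, 0.2511]
tcp_rot: [[0.649, -0.074, 0.757], [-0.061, -0.997, -0.045], [0.758, -0.017, -0.652]]
wrist_force: [0.2, -0.2, -2.5]
opening: 0.689
finger_force: 45.8
```

```bash
python3 - <<'E'
from h import *
print(avgf(12)); s=robot.sense(); print(s["tool_pos"],np.round(s["tcp_rot"],3).tolist(),s["joints"],s["opening"],s["finger_force"],s["time"],s["wrist_torque"])
E
```

```text
(array([ 0.171,  0.016, -2.468]), array([0.551, 0.429, 0.393]))
[ 0.40987047 -0.24975927  0.25149837] [[0.648, -0.074, 0.758], [-0.061, -0.997, -0.045], [0.759, -0.017, -0.651]] [-0.93875314  0.65912343  2.14040128  1.95635556  0.68335453 -1.12634337] 0.6917178601986016 45.82840891554952 7.0 [0.02362859 0.66439972 0.01202708]
```

Request:
move_arm(steps=[[[0,0.5,0,0,0,0,50],[0,0.9,0,0,0,0,50],[0,0.95,0,0,0,0,50],[0,0.95,0,0,0,0,50],[0,0.95,0,0,0,0,50],[0,0.95,0,0,0,0,50],[0,0.95,0,0,0,0,50],[0,0.95,0,0,0,0,50],[0,0.95,0,0,0,0,50],[0,0.95,0,0,0,0,50],[0,0.9,0,0,0,0,50],[0,0.5,0,0,0,0,50],[0,0,0,0,0,0,50],[0,0,0,0,0,0,50]]])

```text
time: 8.17
tool_pos: [0.4098, 0.063, 0.2517]
tcp_rot: [[0.648, -0.072, 0.758], [-0.06, -0.997, -0.043], [0.759, -0.017, -0.65]]
wrist_force: [-0.2, -0.8, -2.3]
opening: 0.688
finger_force: 45.9
```

```bash
python3 - <<'E'
from h import *
s=robot.sense();print(np.round(s["joints"],3),s["tool_pos"],np.round(s["tcp_rot"],3).tolist(),s["time"])
f=grab("wrist","w3");t=grab("top","t3");g=grab("scene","s3")
p=s["tool_pos"]+np.array([.118,-.007,-.002]);h=[[*p[:2],.249],[.6194,.0503,.215],[.6025,.0519,.229],[.6194,.0503,.282]]
for x in(f,t,g):print(np.round(proj(x,h),1).tolist())
z=lambda i,x,y,w,h:cv2.resize(i[y:y+h,x:x+w],(400,300),interpolation=cv2.INTER_CUBIC)
m=np.hstack([np.vstack([z(t["image"],235,195,80,60),z(g["image"],310,210,80,60)]),np.zeros((600,400,3),np.uint8)])
m[:300,400:]=cv2.resize(f["image"],(400,300));m[300:,400:]=z(f["image"],200,0,240,180)
cv2.imwrite("pics/c4.png",m[...,::-1])
E
```

```text
[-0.137  0.669  2.338  3.05   0.729 -1.532] [0.40984268 0.06300508 0.25173253] [[0.648, -0.072, 0.758], [-0.06, -0.997, -0.043], [0.759, -0.017, -0.65]] 8.1667
[[300.7, 138.8], [308.9, 11.7], [305.2, -4.4], [296.7, -365.5]]
[[271.2, 282.1], [277.1, 231.5], [275.4, 239.7], [273.9, 224.0]]
[[378.9, 219.0], [351.0, 260.9], [356.7, 251.2], [353.2, 243.2]]
```

View pics/c4.png

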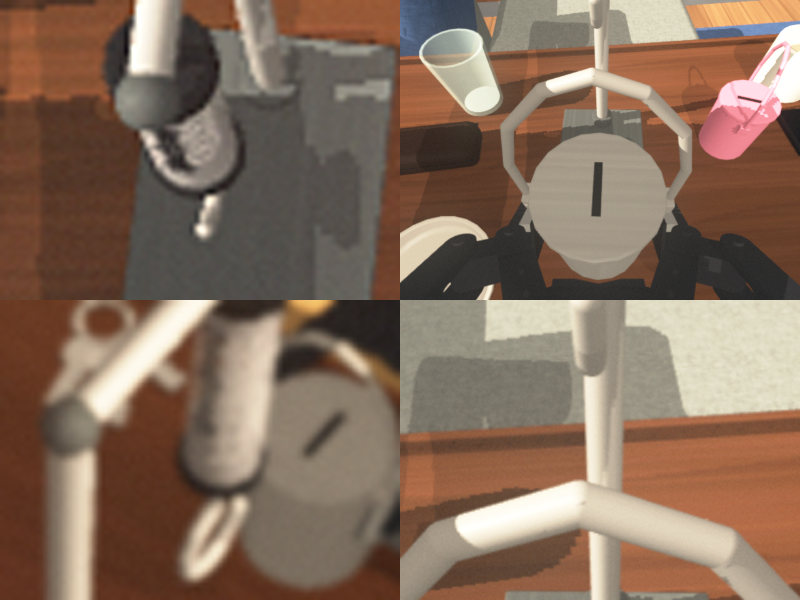

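The crops show the hook end-on in the wrist view, its underside near (313,45), with the bail peak at (309,117), which is higher in the picture than predicted. In the scene view the hook loop is at about (352,254) and the slot at (375,237). I now measure both by triangulation.

```bash
python3 - <<'E'
from h import *
f,t,g=load("w3"),load("t3"),load("s3")
def dark(fr,box,thr):
    x0,y0,x1,y1=box;a=cv2.cvtColor(fr["image"],cv2.COLOR_RGB2GRAY)[y0:y1,x0:x1]
    n,l,st,c=cv2.connectedComponentsWithStats((a<thr).astype(np.uint8))
    o=np.argsort(-st[1:,4])[:2]+1; return [(np.round(c[i]+[x0,y0],1),st[i,4]) for i in o]
print("w slot",dark(f,(300,240,330,360),90)); print("s slot",dark(g,(368,228,382,246),80))
ws=dark(f,(300,240,330,360),90)[0][0]; ss=dark(g,(368,228,382,246),80)[0][0]
p,e=tri(ray(f,*ws),ray(g,*ss));print("slot(lid centre)",p,e)
px,py=.528,.056
print("pred lid",proj(f,[.528,.056,.1843]),proj(g,[.528,.056,.1843]),proj(t,[.528,.056,.1843]))
# bail: ray at planes
for z in(.245,.25,.255):print("peak@",z,plane(f,309,117,z))
for z in(.205,.207,.209):print("hook bottom@",z,plane(f,313,45,z))
# hook loop in scene: crop tip (left low end) , tri tip from top (235+205*.2, 195+232*.2)
print("tip",tri(ray(t,276,241.2),ray(g,348.5,264)))
print([np.round(plane(t,276,241.2,z),4) for z in(.21,.229)])
cv2.imwrite("pics/c5.png",np.hstack([cv2.resize(t["image"][225:315,225:315],(400,400),interpolation=cv2.INTER_CUBIC),cv2.resize(g["image"][205:285,330:410],(400,400),interpolation=cv2.INTER_CUBIC)])[...,::-1])
E
```

```text
w slot [(array([315.2, 303.3]), np.int32(1154))]
s slot [(array([374.2, 236.3]), np.int32(13))]
slot(lid centre) [0.52962681 0.05462314 0.18533632] 0.0008600521961210555
pred lid [[312.19969596 310.16583807]] [[375.31321847 236.38276628]] [[274.49307748 284.56378744]]
peak@ 0.245 [0.53662149 0.05441192 0.245     ]
peak@ 0.25 [0.53102153 0.05459636 0.25      ]
peak@ 0.255 [0.52542157 0.0547808  0.255     ]
hook bottom@ 0.205 [0.61679193 0.04936826 0.205     ]
hook bottom@ 0.207 [0.61372705 0.04952525 0.207     ]
hook bottom@ 0.209 [0.61066216 0.04968224 0.209     ]
tip (array([0.60997186, 0.04865047, 0.18404219]), np.float64(0.013050711368234984))
[array([0.6029, 0.0524, 0.21  ]), array([0.5998, 0.0508, 0.229 ])]
```

View pics/c5.png

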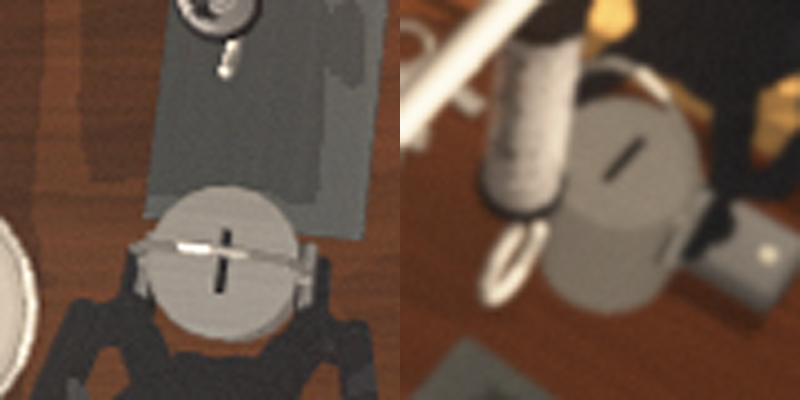

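Lid measured at (.5296,.0546,.185), against .184 expected, with the bail peak at about (.531,.0546,.250). The hook seat is at about (.6185,.0495). Next I go in over the tip.

Request:
move_arm(steps=[[[0,-0.08,-0.13,0,0,0,50],[0,-0.08,-0.13,0,0,0,50],[0.2,0,0,0,0,0,50],[0.4,0,0,0,0,0,50],[0.4,0,0,0,0,0,50],[0.4,0,0,0,0,0,50],[0.4,0,0,0,0,0,50],[0.4,0,0,0,0,0,50],[0.4,0,0,0,0,0,50],[0.2,0,0,0,0,0,50],[0,0,0,0,0,0,50],[0,0,0,0,0,0,50]]])

```text
time: 9.32
tool_pos: [0.4937, 0.0571, 0.2435]
tcp_rot: [[0.649, -0.074, 0.757], [-0.061, -0.997, -0.045], [0.758, -0.017, -0.652]]
wrist_force: [-0.7, 0.3, -2.4]
opening: 0.694
finger_force: 45.9
```

```bash
python3 - <<'E'
from h import *
s=robot.sense();print(np.round(s["joints"],3),s["tool_pos"],np.round(s["tcp_rot"],3).tolist(),s["time"],avgf(4))
f=grab("wrist","w4");t=grab("top","t4");g=grab("scene","s4")
P=[[.6155,.0495,.242],[.6185,.0495,.215],[.6015,.0512,.229]]
for x in(f,t,g):print(np.round(proj(x,P),1).tolist())
z=lambda i,x,y,w,h:cv2.resize(i[y:y+h,x:x+w],(400,300),interpolation=cv2.INTER_CUBIC)
m=np.vstack([np.hstack([z(t["image"],245,210,60,45),z(g["image"],320,225,60,45)]),np.hstack([z(f["image"],230,40,160,120),cv2.resize(f["image"],(400,300))])])
cv2.imwrite("pics/c6.png",m[...,::-1])
E
```

```text
[-0.122  0.68   2.129  3.048  0.53  -1.508] [0.49365002 0.05711193 0.24352107] [[0.649, -0.074, 0.757], [-0.061, -0.997, -0.045], [0.758, -0.017, -0.652]] 9.3167 (array([ 0.131,  0.431, -2.577]), array([0.563, 0.456, 0.29 ]))
[[303.0, 108.5], [308.1, 203.7], [300.9, 239.3]]
[[276.3, 230.9], [277.5, 232.0], [275.8, 240.2]]
[[352.6, 252.3], [350.9, 260.4], [356.7, 250.7]]
```

View pics/c6.png

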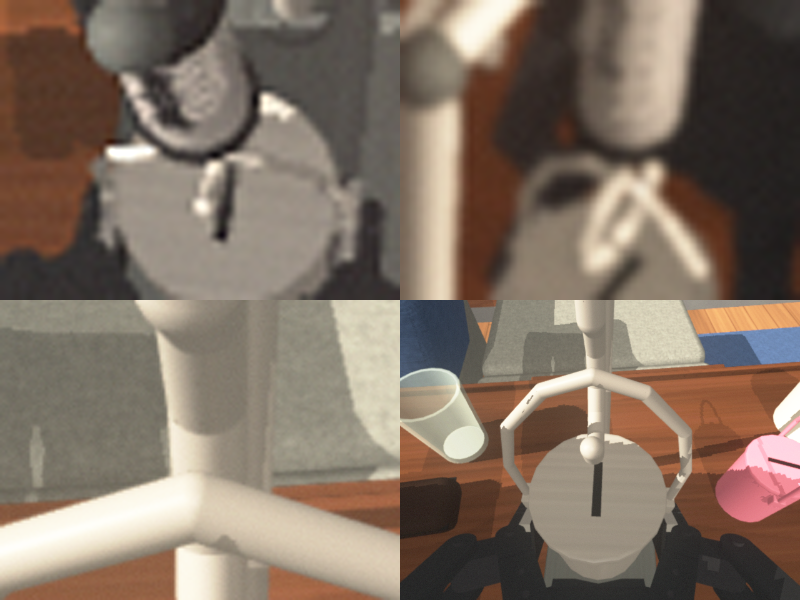

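The wrist view shows the bail peak at (310,116) in front of the shank, with the hook's tip ball at (307,237) on the near side. So the bail is over the hook.

```bash
python3 - <<'E'
from h import *
f=load("w4");print("tip",plane(f,307,237,.229));
for z in(.242,.244):print("peak",z,plane(f,310,116.5,z))
print("tip top",plane(load("t4"),275.8,240.5,.229))
E
```

```text
tip [0.60183892 0.05023898 0.229     ]
peak 0.242 [0.61376856 0.0486092  0.242     ]
peak 0.244 [0.611535   0.04869461 0.244     ]
tip top [0.60101481 0.05115847 0.229     ]
```

Request:
move_arm(steps=[[[0.03,0,-0.1,0,0,0,50],[0.03,0,-0.1,0,0,0,50],[0.03,0,-0.1,0,0,0,50],[0.03,0,-0.1,0,0,0,50],[0,0,-0.1,0,0,0,50],[0,0,-0.1,0,0,0,50],[0,0,-0.1,0,0,0,50],[0,0,-0.05,0,0,0,50],[0,0,-0.05,0,0,0,50],[0,0,-0.05,0,0,0,50],[0,0,-0.05,0,0,0,50],[0,0,-0.05,0,0,0,50],[0,0,-0.05,0,0,0,50],[0,0,-0.05,0,0,0,50],[0,0,-0.05,0,0,0,50],[0,0,0,0,0,0,50],[0,0,0,0,0,0,50]]])

```text
time: 11.08
tool_pos: [0.4975, 0.0574, 0.2108]
tcp_rot: [[0.648, -0.074, 0.758], [-0.061, -0.997, -0.045], [0.759, -0.017, -0.65]]
wrist_force: [-0.1, 0.1, -0.8]
opening: 0.691
finger_force: 45.9
```

```bash
python3 - <<'E'
from h import *
print(avgf(10));s=robot.sense();print(s["tool_pos"],s["wrist_torque"],s["time"])
E
```

```text
(array([-0.178, -0.366, -1.204]), array([0.579, 0.468, 0.396]))
[0.49748145 0.0574072  0.21083115] [ 0.02729295  0.510221   -0.01673274] 11.5833
```

Request:
move_arm(steps=[[[0,0,-0.04,0,0,0,50],[0,0,-0.04,0,0,0,50],[0,0,-0.04,0,0,0,50],[0,0,-0.04,0,0,0,50],[0,0,-0.04,0,0,0,50],[0,0,-0.03,0,0,0,50],[0,0,0,0,0,0,50],[0,0,0,0,0,0,50]]])

```text
time: 12.25
tool_pos: [0.4975, 0.0574, 0.2039]
tcp_rot: [[0.648, -0.074, 0.758], [-0.061, -0.997, -0.045], [0.759, -0.017, -0.651]]
wrist_force: [-0.1, -0.4, -0.3]
opening: 0.692
finger_force: 45.9
```

```bash
python3 - <<'E'
from h import *
print(avgf(24));s=robot.sense();print(s["tool_pos"],s["wrist_torque"],s["time"])
f=grab("wrist","w5")
E
```

```text
(array([ 0.065, -0.164,  0.066]), array([0.554, 0.381, 0.363]))
[0.49746406 0.0574295  0.20389935] [ 0.0643897   0.40061987 -0.01484458] 13.45
```

Request:
move_arm(steps=[[[0,0,0,0,0,0,85],[0,0,0,0,0,0,85],[0,0,0,0,0,0,85],[0,0,0,0,0,0,85],[0,0,0,0,0,0,85],[0,0,0,0,0,0,85],[0,0,0,0,0,0,85],[0,0,0,0,0,0,85]]], newtons=20)

```text
time: 14.17
tool_pos: [0.4975, 0.0574, 0.2039]
tcp_rot: [[0.648, -0.074, 0.758], [-0.061, -0.997, -0.045], [0.759, -0.017, -0.651]]
wrist_force: [0.3, -0.0, 0.6]
opening: 0.996
finger_force: 0.0
```

```bash
python3 - <<'E'
from h import *
import numpy as np
s=robot.sense();print(s["wrist_force"],s["opening"],s["finger_force"],s["time"])
fs=[grab("wrist",f"w6_{k}") for k in range(6)]
a=fs[0]["image"].astype(int);base=load("w5")["image"].astype(int)
print("vs gripped",np.abs(a-base)[100:330,210:420].mean(),[np.abs(f["image"].astype(int)-a)[100:330,210:420].mean().round(2) for f in fs[1:]])
def slot(i):
    g=cv2.cvtColor(i,cv2.COLOR_RGB2GRAY)[240:360,290:340];n,l,st,c=cv2.connectedComponentsWithStats((g<90).astype(np.uint8));k=1+np.argmax(st[1:,4]);return (c[k]+[290,240]).round(2)
print(slot(load("w5")["image"]),[slot(f["image"]) for f in fs])
m=np.hstack([cv2.resize(load("w5")["image"],(400,300)),cv2.resize(fs[-1]["image"],(400,300))]);cv2.imwrite("pics/c7.png",m[...,::-1])
E
```

```text
[ 0.29784472 -0.03217209  0.55886327] 0.9959781091454221 0.0 14.1667
vs gripped 4.2909730848861285 [np.float64(1.91), np.float64(2.01), np.float64(1.99), np.float64(2.0), np.float64(2.0)]
[315.21 303.25] [array([317.5 , 302.32]), array([317.49, 302.98]), array([317.53, 303.47]), array([317.53, 303.43]), array([317.52, 303.43]), array([317.52, 303.45])]
```

View pics/c7.png

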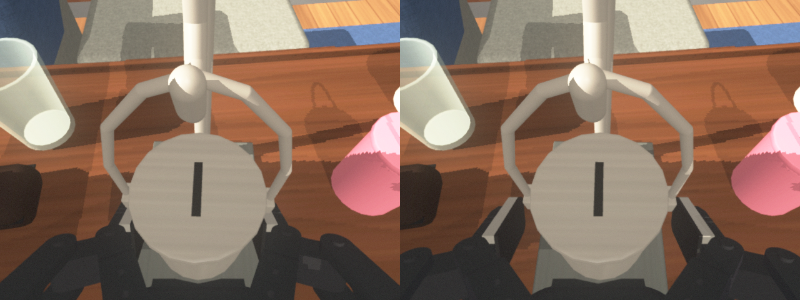

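The picture shows the pail hanging free on the hook, both fingers open, the slot at (317.5,303.4) and steady. I wait out the reading.

Request:
move_arm(steps=[[[0,0,0,0,0,0,85],[0,0,0,0,0,0,85],[0,0,0,0,0,0,85],[0,0,0,0,0,0,85],[0,0,0,0,0,0,85],[0,0,0,0,0,0,85],[0,0,0,0,0,0,85],[0,0,0,0,0,0,85],[0,0,0,0,0,0,85],[0,0,0,0,0,0,85],[0,0,0,0,0,0,85],[0,0,0,0,0,0,85],[0,0,0,0,0,0,85],[0,0,0,0,0,0,85],[0,0,0,0,0,0,85],[0,0,0,0,0,0,85],[0,0,0,0,0,0,85],[0,0,0,0,0,0,85],[0,0,0,0,0,0,85],[0,0,0,0,0,0,85]]])

```text
time: 16.13
tool_pos: [0.4975, 0.0574, 0.2039]
tcp_rot: [[0.648, -0.074, 0.758], [-0.061, -0.997, -0.045], [0.759, -0.017, -0.651]]
wrist_force: [0.3, 0.3, 0.3]
opening: 0.993
finger_force: 0.0
```

Request:
move_arm(steps=[[[0,0,0,0,0,0,85],[0,0,0,0,0,0,85],[0,0,0,0,0,0,85],[0,0,0,0,0,0,85],[0,0,0,0,0,0,85],[0,0,0,0,0,0,85],[0,0,0,0,0,0,85],[0,0,0,0,0,0,85],[0,0,0,0,0,0,85],[0,0,0,0,0,0,85],[0,0,0,0,0,0,85],[0,0,0,0,0,0,85]]])

```text
time: 17.13
tool_pos: [0.4975, 0.0574, 0.2039]
tcp_rot: [[0.648, -0.074, 0.758], [-0.061, -0.997, -0.045], [0.759, -0.017, -0.651]]
wrist_force: [0.5, -1.1, -0.5]
opening: 0.995
finger_force: 0.0
```

```bash
python3 - <<'E'
from h import *
fs=[grab("wrist",f"w7_{k}") for k in range(3)]
def slot(i):
    g=cv2.cvtColor(i,cv2.COLOR_RGB2GRAY)[240:360,290:340];n,l,st,c=cv2.connectedComponentsWithStats((g<90).astype(np.uint8));k=1+np.argmax(st[1:,4]);return (c[k]+[290,240]).round(2)
print([slot(f["image"]) for f in fs]); s=robot.sense();print(s["tool_pos"],s["time"])
E
```

```text
[array([317.52, 303.46]), array([317.53, 303.43]), array([317.53, 303.43])]
[0.49744939 0.05742739 0.20387735] 17.2833
```

Request:
move_arm(steps=[[[0,0,0,0,0,0,72],[0,0,0,0,0,0,66],[0,0,0,0,0,0,64],[0,0,0,0,0,0,63],[0,0,0,0,0,0,62],[0,0,0,0,0,0,61],[0,0,0,0,0,0,60],[0,0,0,0,0,0,59],[0,0,0,0,0,0,58],[0,0,0,0,0,0,57],[0,0,0,0,0,0,50],[0,0,0,0,0,0,50],[0,0,0,0,0,0,50]]], newtons=20)

```text
time: 18.37
tool_pos: [0.4974, 0.0575, 0.2039]
tcp_rot: [[0.648, -0.073, 0.758], [-0.061, -0.997, -0.045], [0.759, -0.017, -0.651]]
wrist_force: [-0.1, 1.0, -0.2]
opening: 0.7
finger_force: 21.4
```

Request:
move_arm(steps=[[[0,0,0,0,0,0,50],[0,0,0,0,0,0,50],[0,0,0,0,0,0,50]]], newtons=40)

```text
time: 18.62
tool_pos: [0.4975, 0.0574, 0.2039]
tcp_rot: [[0.648, -0.074, 0.758], [-0.061, -0.997, -0.045], [0.759, -0.017, -0.651]]
wrist_force: [0.3, -0.0, 0.2]
opening: 0.689
finger_force: 46.4
```

Request:
move_arm(steps=[[[0,0,0.05,0,0,0,50],[0,0,0.05,0,0,0,50],[0,0,0.05,0,0,0,50],[0,0,0.05,0,0,0,50],[0,0,0.05,0,0,0,50],[0,0,0.05,0,0,0,50],[0,0,0.05,0,0,0,50],[0,0,0.05,0,0,0,50],[0,0,0.05,0,0,0,50],[0,0,0.05,0,0,0,50],[0,0,0.05,0,0,0,50],[0,0,0.05,0,0,0,50],[0,0,0.1,0,0,0,50],[0,0,0.1,0,0,0,50],[0,0,0.1,0,0,0,50],[-0.03,0,0.1,0,0,0,50],[-0.03,0,0.1,0,0,0,50],[-0.03,0,0.1,0,0,0,50],[-0.03,0,0.1,0,0,0,50],[0,0,0,0,0,0,50]]])

```text
time: 20.28
tool_pos: [0.4937, 0.0574, 0.2435]
tcp_rot: [[0.648, -0.074, 0.758], [-0.061, -0.997, -0.045], [0.76, -0.017, -0.65]]
wrist_force: [-0.1, -0.3, -3.0]
opening: 0.686
finger_force: 46.4
```

```bash
python3 - <<'E'
from h import *
print(avgf(4));s=robot.sense();print(s["tool_pos"],s["time"])
f=grab("wrist","w8")
m=np.hstack([cv2.resize(load("w4")["image"],(400,300)),cv2.resize(f["image"],(400,300))]);cv2.imwrite("pics/c8.png",m[...,::-1])
E
```

```text
(array([-0.089, -0.306, -2.038]), array([0.508, 0.222, 0.382]))
[0.49385569 0.05740374 0.24283957] 20.4833
```

View pics/c8.png

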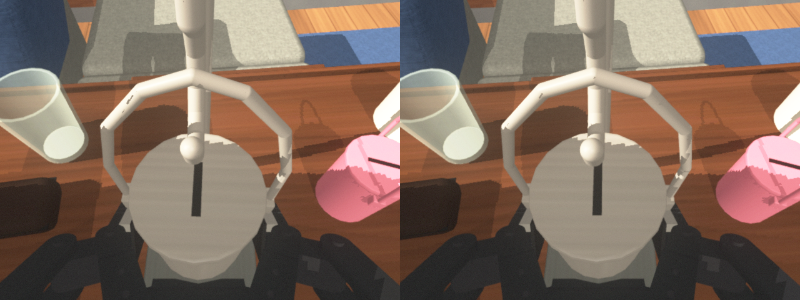

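Same picture as on the way in: bail free above the hook, tip ball at (307,237). I back out and carry it to the dish.

Request:
move_arm(steps=[[[-0.2,0,0,0,0,0,50],[-0.35,0,0,0,0,0,50],[-0.35,0,0,0,0,0,50],[-0.35,0,0,0,0,0,50],[-0.35,0,0,0,0,0,50],[-0.35,0,0,0,0,0,50],[-0.35,0,0,0,0,0,50],[-0.35,0,0,0,0,0,50],[-0.3,0,0,0,0,0,50],[-0.2,0,0,0,0,0,50],[0,0.4,0,0,0,0,50],[0,0.83,0,0,0,0,50],[0,0.83,0,0,0,0,50],[0,0.83,0,0,0,0,50],[0,0.83,0,0,0,0,50],[0,0.83,0,0,0,0,50],[0,0.83,0,0,0,0,50],[0,0.41,0,0,0,0,50],[0,0,0,0,0,0,50],[0,0,0,0,0,0,50]]])

```text
time: 22.2
tool_pos: [0.399, 0.2317, 0.2429]
tcp_rot: [[0.648, -0.072, 0.758], [-0.06, -0.997, -0.044], [0.759, -0.017, -0.65]]
wrist_force: [-0.0, -0.5, -2.2]
opening: 0.687
finger_force: 46.4
```

```bash
python3 - <<'E'
from h import *
s=robot.sense();print(s["tool_pos"],np.round(s["tcp_rot"],3).tolist(),s["time"],np.round(s["joints"],2))
w=grab("wrist","w9");t=grab("top","t9");g=grab("scene","s9")
def slot(fr,b,thr):
    x0,y0,x1,y1=b;g=cv2.cvtColor(fr["image"],cv2.COLOR_RGB2GRAY)[y0:y1,x0:x1];n,l,st,c=cv2.connectedComponentsWithStats((g<thr).astype(np.uint8));k=1+np.argmax(st[1:,4]);return (c[k]+[x0,y0]).round(2),st[k,4]
ws=slot(w,(290,240,340,360),90)[0];pr=proj(g,[.519,.223,.176])[0].astype(int);print(pr)
print(ws,slot(g,(pr[0]-8,pr[1]-8,pr[0]+9,pr[1]+9),80))
ss=slot(g,(pr[0]-8,pr[1]-8,pr[0]+9,pr[1]+9),80)[0];print(tri(ray(w,*ws),ray(g,*ss)))
E
```

```text
[0.39900052 0.23166197 0.24287656] [[0.648, -0.072, 0.758], [-0.06, -0.997, -0.044], [0.759, -0.017, -0.65]] 22.2 [ 0.37  0.68  2.18  3.72  0.61 -1.75]
[449 274]
[315.78 301.89] (array([449.57, 274.21]), np.int32(14))
(array([0.51910989, 0.22311992, 0.17643908]), np.float64(0.0006257802879862642))
```

Request:
move_arm(steps=[[[0,0,-0.3,0,0,0,50],[0,0,-0.3,0,0,0,50],[0,0,-0.3,0,0,0,50],[0,0,-0.3,0,0,0,50],[0,0,-0.3,0,0,0,50],[0,0,-0.3,0,0,0,50],[0,0,-0.3,0,0,0,50],[0,0,-0.3,0,0,0,50],[0,0,-0.1,0,0,0,50],[0,0,-0.07,0,0,0,50],[0,0,-0.07,0,0,0,50],[0,0,-0.07,0,0,0,50],[0,0,-0.07,0,0,0,50],[0,0,0,0,0,0,50],[0,0,0,0,0,0,50]]])

```text
time: 23.6
tool_pos: [0.3994, 0.2311, 0.1597]
tcp_rot: [[0.648, -0.074, 0.758], [-0.061, -0.997, -0.045], [0.759, -0.017, -0.65]]
wrist_force: [0.2, -0.1, -2.2]
opening: 0.691
finger_force: 46.4
```

```bash
python3 - <<'E'
from h import *
print(avgf(5));s=robot.sense();print(s["tool_pos"],s["time"])
E
```

```text
(array([ 0.039,  0.211, -2.685]), array([0.551, 0.69 , 0.388]))
[0.39937811 0.23113326 0.15968822] 23.85
```

Request:
move_arm(steps=[[[0,0,-0.04,0,0,0,50],[0,0,-0.04,0,0,0,50],[0,0,-0.04,0,0,0,50],[0,0,-0.04,0,0,0,50],[0,0,-0.03,0,0,0,50],[0,0,0,0,0,0,50],[0,0,0,0,0,0,50]]])

```text
time: 24.43
tool_pos: [0.3994, 0.2311, 0.1537]
tcp_rot: [[0.648, -0.074, 0.758], [-0.061, -0.997, -0.045], [0.759, -0.017, -0.651]]
wrist_force: [0.0, 0.7, -2.7]
opening: 0.689
finger_force: 46.5
```

Request:
move_arm(steps=[[[0,0,-0.02,0,0,0,50],[0,0,-0.02,0,0,0,50],[0,0,0,0,0,0,50],[0,0,0,0,0,0,50]]])

```text
time: 24.77
tool_pos: [0.3992, 0.2311, 0.1533]
tcp_rot: [[0.646, -0.073, 0.759], [-0.061, -0.997, -0.045], [0.761, -0.017, -0.649]]
wrist_force: [-2.6, 0.1, 4.8]
opening: 0.683
finger_force: 47.3
```

Request:
move_arm(steps=[[[0,0,0.01,0,0,0,50],[0,0,0,0,0,0,85],[0,0,0,0,0,0,85],[0,0,0,0,0,0,85],[0,0,0,0,0,0,85],[0,0,0,0,0,0,85],[0,0,0,0,0,0,85],[-0.25,0.015,0.22,0,0,0,85],[-0.5,0.03,0.43,0,0,0,85],[-0.5,0.03,0.43,0,0,0,85],[-0.5,0.03,0.43,0,0,0,85],[-0.5,0.03,0.43,0,0,0,85],[-0.5,0.03,0.6,0,0,0,85],[0,0,0.8,0,0,0,85],[0,0,0.8,0,0,0,85],[0,0,0,0,0,0,85],[0,0,0,0,0,0,85]]])

```text
time: 26.18
tool_pos: [0.3162, 0.2361, 0.2787]
tcp_rot: [[0.646, -0.073, 0.76], [-0.062, -0.997, -0.043], [0.761, -0.019, -0.648]]
wrist_force: [0.1, 0.6, -0.4]
opening: 0.995
finger_force: 0.0
```

```bash
python3 - <<'E'
from h import *
s=robot.sense();print(s["tool_pos"],s["time"],s["opening"])
t=grab("top","t10");g=grab("scene","s10");w=grab("wrist","w10")
m=np.vstack([np.hstack([cv2.resize(t["image"][180:360,130:370],(400,300)),cv2.resize(g["image"][180:390,260:540],(400,300))]),np.hstack([cv2.resize(w["image"],(400,300)),cv2.resize(t["image"],(400,300))])])
cv2.imwrite("pics/c10.png",m[...,::-1])
E
```

```text
[0.31618362 0.23607192 0.27866768] 26.1833 0.9950944590213076
```

View pics/c10.png

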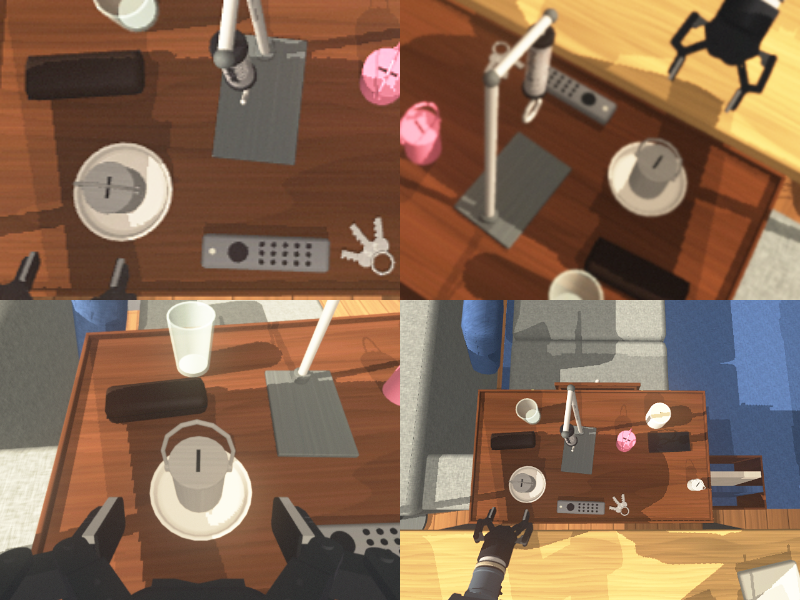

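The pail stands upright in the middle of the dish (wrist view, composite (198,490)). The hook is empty, the hand is clear, and nothing else has moved.

```bash
python3 -c "
from rig import robot
print(robot.sign_off())"
```

```text
the job is handed in; nothing more can be done
None
```

The pail was hung free on the scale for over 3 s and read still (about 2.5 N, or 0.26 kg, by the wrist force). It now stands upright in the middle of the dish with the hook empty, and the job is handed in at about 26 s; no verdict was shown.

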